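Move the puppet heads from the modelling stands to the drying rack, keeping their order

ROBOT

A 6-joint arm with a two-finger parallel gripper is mounted at the origin on the work surface. World frame = base frame: x ahead of the robot, y to its left, z up, the work surface at z = 0. Lengths are in mm, angles in degrees, forces in N, time in s.
With the tool pointing down it reaches from about 300 to 750 mm from the base axis. Payload 8.5 kg.
Tool frame: the origin (TCP) lies at the very end of the fingers, on their centre line; the grasp point (between the pads) lies r.pinch_z behind it (r.pinch_z is the distance from the TCP to the grasp point, in mm); z points along the fingers, y is the line along which they close (so a half turn about z gives the same grasp; the last joint's range is limited). The gripper opens to 85 mm and grips with 20 to 120 N. Pads are 22 mm wide; open, the fingers measure 114 mm over their backs; the gripper's body (76 mm by 85 mm) begins 54 mm behind the grasp point. The pads swing forward as they close: fully open they stand 13 mm farther back than shut.
Start: joints at [52.695, 21.807, 74.336, -0, 83.858, -12.336], TCP at [232.164, 498.578, 231.322] pointing down, gripper open.
Joint ranges: [-178.18, 178.18], [-50.72, 133.34], [12.68, 142.11], [-81.47, 261.47], [9.98, 163.14], [-165.26, 165.26]. Speed limits (degrees/s): [136.94, 136.94, 180, 180, 180, 180].

INTERFACE

Orientations are given as [roll, pitch, yaw] about the fixed x, y, z axes, in that order (R = Rz(yaw) Ry(pitch) Rx(roll)).
In Python, from cell import r gives the robot as it stands.
- The arm moves only by the tool apply_moves, never from a script. Its argument "series" is a list of rows, each an object of numbers: "tx", "ty", "tz": the shift along the tool's x, y, z in mm; "rx", "ry", "rz": the turn, a rotation vector about the tool's x, y, z in rad. A call has 1 to 8 rows; each row is the pose to reach, as a shift and turn from the pose commanded when the call began, along the tool's axes at that moment; what a row does not reach only later rows make up. A row lasts 1/8 s, in which the tool goes at most 62.5 mm and 10.7 degrees, less where a joint would pass 70% of its speed; a pose out of reach is approached as far as the arm can. A call with a gripper value outside its range is refused whole. "gripper" is the finger opening in mm, from 0 to 85.4, set as the call begins (left out, the last holds). The fingers move at their own pace and stop on an object; "grip_force" is the grip in N (left out, the last holds). Time passes only in rows, so rows that repeat a pose let the fingers close. It gives the time, the measured TCP pose, the force, the opening and the grip force at its end, in the units of the state.
- r.get_state(): the state, without advancing time (a new reading comes with each control period).
- r.get_image(name): name is "scene" or "side" or "wrist"; returns a dict with "color" (384x512x3 uint8, blue, green, red), "z_map" (384x512 float32, mm along the optical axis (not along the pixel's ray), 0 where there is no reading), "K" (3x3 intrinsics, pixels), "T" (4x4, takes a point from camera to world coordinates). Camera axes: x right, y down, z forward; pixel columns grow to the right and rows downward; lengths in mm; the calibration is good to about 2 mm. A picture is of the moment at which its call begins.
- r.sign_off(): hands the job in; it is judged then, once.
The state is a dict: "clock": time; "joints": joint angles; "qvel": joint speeds; "effort": joint torques, N m; "position": TCP position; "tcp_rot": TCP orientation; "contact_force": force on the tool from outside, world axes, zero at the start; "wrist_torque": the same for the moment, N m; "opening": opening from 0.0 (shut) to 1.0 (fully open); "finger_force": force on a finger pad.
Only numpy, scipy, OpenCV 4.12 (cv2) and the standard library are available. Lean on these libraries where they do the work, as an engineer would, in place of code of your own. Each camera call takes 0.05 s, during which the arm holds its last target. There are 200 camera calls.

TASK

The four freshly plastered puppet heads stand in a row on their modelling stands. Put them all on the empty drying rack, one to each peg with the neck right down over the peg, in the same left-to-right order in which they stand now, so that everybody finds their own again. Lower each one into place, never dropping it or letting it fall over.

Things in the scene. Friction and masses are not known exactly. Their poses are not given: they have to be found in the camera images.
- head_rabbit_mid (a point): White puppet head, loose, ~90 g. RABBIT: two long ears swept back; cheeks 48 mm apart, 120 mm tall. Faces -x (towards the robot, +-25 deg); cheeks along y; z up. Point: on its axis, 72 mm above the neck's underside, the height to grip the cheeks (straight 14 mm up and down). Hollow from below for 82 mm: neck 42 mm outside, 32 inside, 52 mm collar at its foot, 11 mm to spare round a dowel.
- head_bird_mid (a point): White puppet head, loose, ~90 g. BIRD: a beak 71 mm long from the axis; cheeks 46 mm apart, 114 mm tall. Faces -x (towards the robot, +-25 deg); cheeks along y; z up. Point: on its axis, 72 mm above the neck's underside, the height to grip the cheeks (straight 14 mm up and down). Hollow from below for 82 mm: neck 42 mm outside, 32 inside, 52 mm collar at its foot, 11 mm to spare round a dowel.
- head_king_mid (a point): White puppet head, loose, ~90 g. KING: crown of eight points; cheeks 52 mm apart, 119 mm tall. Faces -x (towards the robot, +-25 deg); cheeks along y; z up. Point: on its axis, 72 mm above the neck's underside, the height to grip the cheeks (straight 14 mm up and down). Hollow from below for 82 mm: neck 42 mm outside, 32 inside, 52 mm collar at its foot, 11 mm to spare round a dowel.
- head_pig_mid (a point): White puppet head, loose, ~90 g. PIG: flat round snout, two small ears; cheeks 56 mm apart, 116 mm tall. Faces -x (towards the robot, +-25 deg); cheeks along y; z up. Point: on its axis, 72 mm above the neck's underside, the height to grip the cheeks (straight 14 mm up and down). Hollow from below for 82 mm: neck 42 mm outside, 32 inside, 52 mm collar at its foot, 11 mm to spare round a dowel.
- stand_rabbit: Stand on which the rabbit starts: white-faced chipboard block 70 x 70 x 30 mm with an upright dowel, 10 mm thick, 75 mm tall, hidden in the head. Fixed. Origin: centre of the block's underside, 8 mm over the table. x away from the robot, y to the left along the row (four stands 105 mm apart on an aluminium tray).
- stand_bird: Stand on which the bird starts: white-faced chipboard block 70 x 70 x 30 mm with an upright dowel, 10 mm thick, 75 mm tall, hidden in the head. Fixed. Origin: centre of the block's underside, 8 mm over the table. x away from the robot, y to the left along the row (four stands 105 mm apart on an aluminium tray).
- stand_king: Stand on which the king starts: white-faced chipboard block 70 x 70 x 30 mm with an upright dowel, 10 mm thick, 75 mm tall, hidden in the head. Fixed. Origin: centre of the block's underside, 8 mm over the table. x away from the robot, y to the left along the row (four stands 105 mm apart on an aluminium tray).
- stand_pig: Stand on which the pig starts: white-faced chipboard block 70 x 70 x 30 mm with an upright dowel, 10 mm thick, 75 mm tall, hidden in the head. Fixed. Origin: centre of the block's underside, 8 mm over the table. x away from the robot, y to the left along the row (four stands 105 mm apart on an aluminium tray).
- rack: Drying rack, fixed: plywood board 78 x 430 mm, top 38 mm over the table, four empty upright pegs 10 mm thick, 75 mm tall, at x = 0, y = +157.5, +52.5, -52.5, -157.5 mm (left to right). Origin on the table under its centre; y left, x away from the robot. It lies before or behind the row of stands, nearly parallel. A seated head's point is 110 mm over the table.

How it is judged:
By the outcome, as a careful person would: the job done as asked, in the order asked, and still so for the second after the job is handed in, with the robot touching nothing.
It also fails if it takes over 112 s, if anything falls off the work surface, if the arm or the gripper's body presses on something with over 40 N, if the wrist force passes 120 N, or if a joint passes its speed limit or range.

## Working session

There is one attempt and no reset: what is moved stays moved. The work goes in short steps, Python scripts to look and compute and a tool call to move; the robot and the scene stay as the last step left them, time stands still between calls to the robot, and variables do not carry over. Pictures are saved under pics/ and viewed, at most 14 in all, crops included, and the job is handed in when it is done.

Besides the shell and the picture viewer there is one more tool, called after ">>>" as name(argument=value, ...) on one line, values as JSON. apply_moves: Moves the arm, as the interface text tells. Its arguments: {"type":"object","properties":{"series":{"type":"array"},"gripper":{"type":"number"},"grip_force":{"type":"number"}},"required":["series"]}

```bash
ls; mkdir -p pics; python3 - <<'E'
from cell import r
import cv2,numpy as np
print(r.get_state(), r.pinch_z)
ims=[]
for n in("scene","side","wrist"):
    d=r.get_image(n); np.savez(f"pics/{n}0.npz",**d); print(n,d["K"].tolist(),d["T"].round(3).tolist(),(d["z_map"]>0).mean())
    cv2.imwrite(f"pics/{n}0.png",d["color"]);ims.append(d["color"])
cv2.imwrite("pics/a.png",cv2.resize(np.hstack(ims[:2]),(800,300)))
E
```

```text
pics
{'clock': 0.0, 'joints': array([ 5.26926400e+01,  2.18387974e+01,  7.43861287e+01,  3.35540993e-03,
        8.38591380e+01, -1.23366000e+01]), 'qvel': array([-0.08804629, -0.0986472 , -0.0543216 , -0.02699895,  0.0410001 ,
        0.09431067]), 'effort': array([ 8.95215744e-04, -4.48473287e+01, -2.31269521e+01, -1.67216281e-04,
        4.88859179e-03,  4.53715614e-06]), 'position': array([231.99043321, 498.3399858 , 230.7242464 ]), 'tcp_rot': array([-1.79918590e+02, -2.12192548e-02,  1.55028864e+02]), 'contact_force': array([ 0.46045041, -0.2492971 , -0.00658697]), 'wrist_torque': array([-0.02399267,  0.04820769, -0.04371652]), 'finger_force': 0.0, 'opening': 0.9986369128515057} 18.700000000000003
scene [[378.8721258478971, 0.0, 252.4654255420149], [0.0, 378.8721258478971, 194.37643252235753], [0.0, 0.0, 1.0]] [[-0.547, 0.468, -0.694, 1066.372], [0.837, 0.292, -0.463, 350.282], [-0.014, -0.834, -0.551, 498.777], [0.0, 0.0, 0.0, 1.0]] 0.9959360758463541
side [[405.41842528202375, 0.0, 259.65882045725056], [0.0, 405.41842528202375, 188.09658316635984], [0.0, 0.0, 1.0]] [[0.828, -0.404, 0.39, 200.167], [-0.561, -0.589, 0.582, -505.916], [-0.005, -0.7, -0.714, 672.025], [0.0, 0.0, 0.0, 1.0]] 0.9960276285807291
wrist [[267.73985533466856, 0.0, 257.1796655654519], [0.0, 267.73985533466856, 191.54987262220672], [0.0, 0.0, 1.0]] [[0.422, 0.866, 0.269, 164.411], [0.906, -0.403, -0.127, 530.925], [-0.002, 0.298, -0.955, 372.187], [0.0, 0.0, 0.0, 1.0]] 0.9960683186848959
```

View pics/scene0.png

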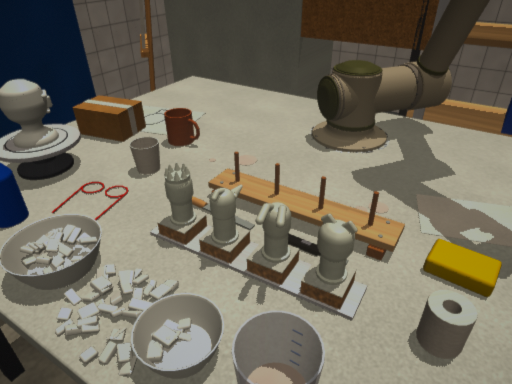

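View pics/side0.png

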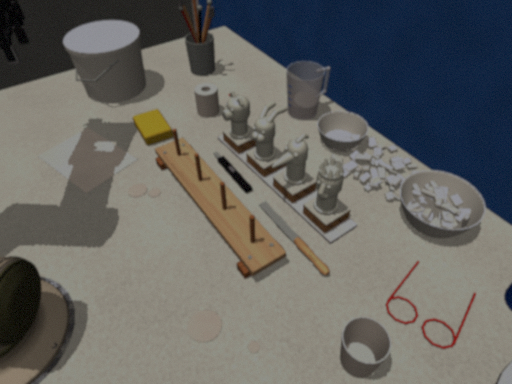

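Both views show the order from +y (left) to -y as pig, rabbit, bird, king. In the scene image they stand at (335,250), (275,235), (222,215) and (180,195). The rack lies on the robot's side of the row. Next I'll fuse the depth from both cameras into a top-down view.

```bash
cat > h.py <<'E'
import numpy as np,cv2
def cloud(d):
    z=d["z_map"].astype(float);v,u=np.mgrid[:z.shape[0],:z.shape[1]];K=d["K"]
    p=np.stack([(u-K[0,2])*z/K[0,0],(v-K[1,2])*z/K[1,1],z],-1)@d["T"][:3,:3].T+d["T"][:3,3]
    p[z<=0]=np.nan
    return p
E
python3 - <<'E'
from h import *
S=3;x0,y0=250,-350
pts={}
imgs=[]
for n in("scene","side"):
    d=np.load(f"pics/{n}0.npz");p=cloud(d);P=p.reshape(-1,3);pts[n]=P
    m=(P[:,0]>350)&(P[:,0]<600)&(abs(P[:,1])<250)&(abs(P[:,2])<15)
    print(n,"table z",np.median(P[m,2]),P[m,2].std())
    P=P[(P[:,2]>28)&(P[:,2]<190)]
    P=P[np.argsort(P[:,2])]
    im=np.zeros((600,400),np.uint8)
    # x right, y up (left) ; 1 px=1mm
    u=(P[:,0]-250).astype(int);v=(300-P[:,1]).astype(int)
    k=(u>=0)&(u<400)&(v>=0)&(v<600)
    im[v[k],u[k]]=np.clip((P[k,2]-20)*1.5,20,255)
    imgs.append(cv2.applyColorMap(cv2.dilate(im,np.ones((2,2))),cv2.COLORMAP_JET))
cv2.imwrite("pics/top.png",np.hstack(imgs))
E
```

```text
scene table z 0.2299054306636208 3.764809719768154
side table z -1.945102135303614 3.5073181257064827
```

View pics/top.png

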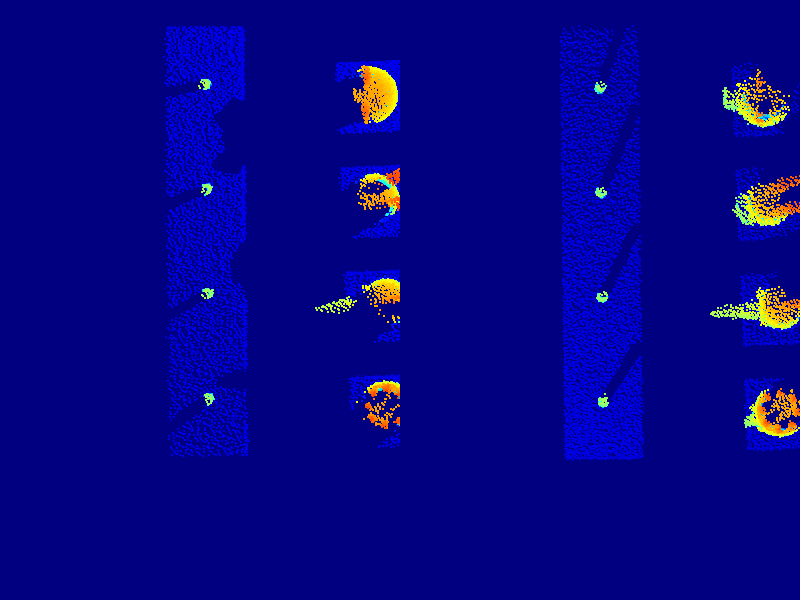

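The depth agrees with the sizes given: pegs 105 mm apart, tops at about the right height. The two cameras differ by about 4 mm, so I'll average them. Next come the peg centres, the neck circles, and a zoomed slice at cheek height for yaw.

```bash
cat > m.py <<'E'
from h import *
from scipy.optimize import least_squares
from scipy.cluster.hierarchy import fclusterdata
def clean(n):
    d=np.load(f"pics/{n}0.npz");return cloud(d).reshape(-1,3)
def circ(P,r,c0):
    s=least_squares(lambda c:np.hypot(P[:,0]-c[0],P[:,1]-c[1])-r,c0,loss="soft_l1",f_scale=1.5);return s.x,np.abs(s.fun).mean()
C={n:clean(n) for n in("scene","side")}
pegs={}
for n,P in C.items():
    k=(P[:,0]>415)&(P[:,0]<490)&(abs(P[:,1]-50)<260)&(P[:,2]>55)&(P[:,2]<106)
    Q=P[k];T=P[(P[:,2]>106)&(P[:,2]<122)&(P[:,0]>415)&(P[:,0]<500)&(abs(P[:,1]-50)<260)]
    out=[]
    for y in(214,109,5,-100):
        q=Q[abs(Q[:,1]-y)<15];c,e=circ(q,5,[454,y]);t=T[abs(T[:,1]-y)<15];out.append(np.r_[c,len(q),e,t[:,:2].mean(0),t[:,2].max()])
    pegs[n]=np.array(out);print(n);print(pegs[n].round(1))
off=(pegs["scene"][:,:2]-pegs["side"][:,:2]).mean(0);print("off",off)
E
cat > m2.py <<'E'
from m import *
tz={"scene":.2,"side":-1.9};sg={"scene":-1,"side":1}
A={}
for n,P in C.items():
    P=P+np.r_[sg[n]*off/2,-tz[n]];A[n]=P[(P[:,0]>560)&(P[:,0]<730)&(abs(P[:,1]-45)<230)&(P[:,2]>25)&(P[:,2]<190)]
E
python3 - <<'E'
from m2 import *
ims=[]
for y in(205,100,-5,-110):
    for n in A:
        P=A[n];P=P[abs(P[:,1]-y)<52]
        for lo,hi,r in((52,58,None),(58,64,None),):
            q=P[(P[:,2]>lo)&(P[:,2]<hi)]
            if len(q)>10:print(y,n,lo,len(q),[ (c.round(1),round(e,2)) for c,e in [circ(q,21,[632+0,y])]])
    im=np.zeros((300,400,3),np.uint8)
    for j,(lo,hi) in enumerate(((104,116),(118,190))):
      for n,col in(("scene",(0,255,255)),("side",(255,120,0))):
        P=A[n];P=P[(abs(P[:,1]-y)<52)&(P[:,2]>lo)&(P[:,2]<hi)]
        for a,b,_ in P: cv2.circle(im,(int((a-560)*1.5)+200*j,int(150+(y-b)*2.2)) if 0 else (int((a-560)*1.25)+200*j,int(150-(b-y)*1.25)),1,col,-1)
    ims.append(im)
cv2.imwrite("pics/sl.png",np.vstack([np.hstack(ims[:2]),np.hstack(ims[2:])]))
E
```

```text
scene
[[453.2 215.9 123.    0.7 455.3 216.2 113.8]
 [454.2 110.7 106.    0.7 457.1 111.6 114.3]
 [455.4   5.9  92.    0.8 457.4   7.3 113.2]
 [456.6 -98.9  79.    0.7 458.6 -97.8 113.2]]
side
[[ 450.6  214.7   72.     0.8  449.8  213.4  111.1]
 [ 451.4  109.7   81.     0.8  450.5  108.   111.8]
 [ 452.6    5.1   86.     0.5  452.1    3.4  112.2]
 [ 453.8 -100.1   92.     0.5  452.8 -101.1  112.4]]
off [2.70968146 1.07705743]
205 scene 52 69 [(array([615.6, 204.6]), np.float64(0.47))]
205 scene 58 71 [(array([615.8, 204.3]), np.float64(0.52))]
205 side 52 35 [(array([615.8, 204.4]), np.float64(0.94))]
205 side 58 34 [(array([616.3, 204.7]), np.float64(0.93))]
100 scene 52 61 [(array([620.9, 100.7]), np.float64(0.48))]
100 scene 58 67 [(array([620.9, 100.8]), np.float64(0.51))]
100 side 52 35 [(array([621.2, 101. ]), np.float64(0.68))]
100 side 58 34 [(array([621.2, 101.6]), np.float64(0.8))]
-5 scene 52 62 [(array([633. ,  -3.7]), np.float64(0.46))]
-5 scene 58 53 [(array([633. ,  -3.3]), np.float64(0.58))]
-5 side 52 33 [(array([633.2,  -3. ]), np.float64(0.64))]
-5 side 58 37 [(array([633.1,  -3. ]), np.float64(0.67))]
-110 scene 52 52 [(array([ 631.7, -108.6]), np.float64(0.61))]
-110 scene 58 49 [(array([ 632.1, -108.9]), np.float64(0.67))]
-110 side 52 42 [(array([ 632.6, -108.1]), np.float64(0.7))]
-110 side 58 38 [(array([ 632.6, -108.4]), np.float64(0.72))]
```

View pics/sl.png

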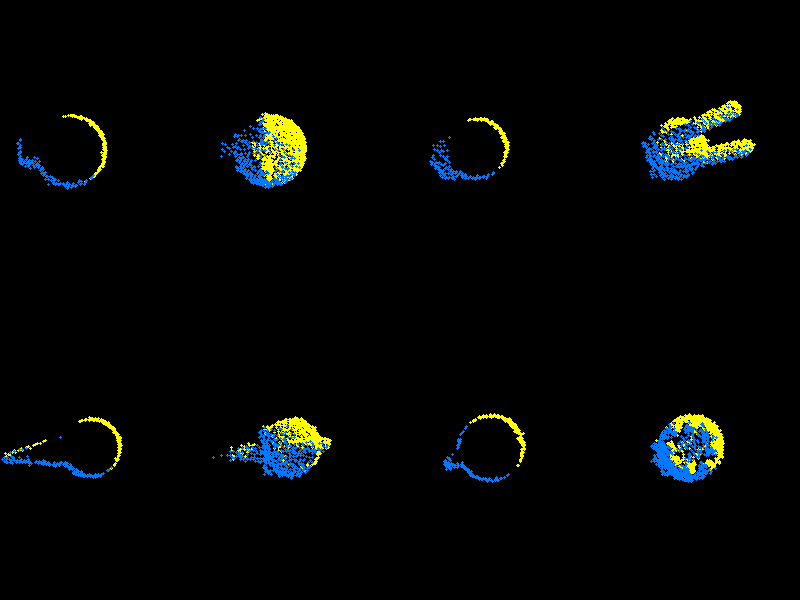

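The neck fits from both cameras agree within 1 mm.

| Head | Position x, y (mm) | Yaw | Cue for yaw | Target peg x, y (mm) |
|---|---|---|---|---|
| Pig | 616, 204.5 | about 2° | snout | 452, 215 |
| Rabbit | 621, 101 | about 18° | ears | 453, 110 |
| Bird | 633, -3.3 | about 8° | beak | 454, 5.5 |
| King | 632.3, -108.5 | about 19° | nose | 455, -99.5 |

The helper below turns world targets into tool shifts.

```bash
cat > sh.py <<'E'
import numpy as np
def sh(a,b):  # commanded poses (x,y,z,yaw), tool down
    c,s=np.cos(np.radians(a[3])),np.sin(np.radians(a[3]));dx,dy,dz=np.subtract(b,a)[:3]
    return dict(tx=round(dx*c+dy*s,1),ty=round(dx*s-dy*c,1),tz=round(-dz,1),rz=round(-np.radians(b[3]-a[3]),3))
E
python3 - <<'E'
from sh import sh
print(sh((232.2,498.6,231.3,155.03),(616,204.5,221,182)))
H=[(616,204.5,182,452,215.3),(621,101,198,453,110.2),(633,-3.3,188,454,5.5),(632.3,-108.5,199,455.2,-99.5)]
for i,(x,y,w,px,py) in enumerate(H):
    print(i,"to peg",sh((x,y,0,w),(px,py,0,w)))
    if i<3: n=H[i+1];print("  next",sh((px,py,0,w),(n[0],n[1],0,n[2])))
E
```

```text
{'tx': np.float64(-472.1), 'ty': np.float64(-104.6), 'tz': np.float64(10.3), 'rz': np.float64(-0.471)}
0 to peg {'tx': np.float64(163.5), 'ty': np.float64(16.5), 'tz': np.float64(-0.0), 'rz': np.float64(-0.0)}
  next {'tx': np.float64(-164.9), 'ty': np.float64(-120.1), 'tz': np.float64(-0.0), 'rz': np.float64(-0.279)}
1 to peg {'tx': np.float64(156.9), 'ty': np.float64(60.7), 'tz': np.float64(-0.0), 'rz': np.float64(-0.0)}
  next {'tx': np.float64(-136.1), 'ty': np.float64(-163.6), 'tz': np.float64(-0.0), 'rz': np.float64(0.175)}
2 to peg {'tx': np.float64(176.0), 'ty': np.float64(33.6), 'tz': np.float64(-0.0), 'rz': np.float64(-0.0)}
  next {'tx': np.float64(-160.7), 'ty': np.float64(-137.7), 'tz': np.float64(-0.0), 'rz': np.float64(-0.192)}
3 to peg {'tx': np.float64(164.5), 'ty': np.float64(66.2), 'tz': np.float64(-0.0), 'rz': np.float64(-0.0)}
```

>>> apply_moves(series=[{"tx":-30,"ty":-7,"tz":0,"rz":-0.06},{"tx":-65,"ty":-14,"tz":0,"rz":-0.12},{"tx":-100,"ty":-22,"tz":0,"rz":-0.2},{"tx":-140,"ty":-31,"tz":0,"rz":-0.28},{"tx":-180,"ty":-40,"tz":0,"rz":-0.36},{"tx":-215,"ty":-48,"tz":0,"rz":-0.43},{"tx":-240,"ty":-53,"tz":0,"rz":-0.471},{"tx":-240,"ty":-53,"tz":0,"rz":-0.471}], gripper=80)

```text
invalid input
```

```bash
python3 - <<'E'
from cell import r
from sh import sh
s=r.get_state();print(s["clock"],s["position"],s["tcp_rot"],s["opening"],r.pinch_z)
import numpy as np
c,q=np.cos(np.radians(155.03)),np.sin(np.radians(155.03))
a=(232.2-240*c-53*q,498.6-240*q+53*c,231.3,182.0);print(a,sh(a,(616,204.5,221,182)))
E
```

```text
0.15 [232.03328951 498.42227341 230.8488428 ] [-1.79937429e+02 -1.34546687e-02  1.55031436e+02] 1.0010233249946041 18.700000000000003
(np.float64(427.3933327513848), np.float64(349.2394869806375), 231.3, 182.0) {'tx': np.float64(-183.4), 'ty': np.float64(-151.2), 'tz': np.float64(10.3), 'rz': np.float64(-0.0)}
```

>>> apply_moves(series=[{"tx":-30,"ty":-7,"tz":0,"rx":0,"ry":0,"rz":-0.06},{"tx":-65,"ty":-14,"tz":0,"rx":0,"ry":0,"rz":-0.12},{"tx":-100,"ty":-22,"tz":0,"rx":0,"ry":0,"rz":-0.2},{"tx":-140,"ty":-31,"tz":0,"rx":0,"ry":0,"rz":-0.28},{"tx":-180,"ty":-40,"tz":0,"rx":0,"ry":0,"rz":-0.36},{"tx":-215,"ty":-48,"tz":0,"rx":0,"ry":0,"rz":-0.43},{"tx":-240,"ty":-53,"tz":0,"rx":0,"ry":0,"rz":-0.471},{"tx":-240,"ty":-53,"tz":0,"rx":0,"ry":0,"rz":-0.471}], gripper=80)

```text
clock: 1.15
position: [428.3, 348.3, 230.9]
tcp_rot: [-180.0, -0.0, -178.1]
contact_force: [0.4, 0.1, -0.7]
opening: 0.935
finger_force: 0.0
```

>>> apply_moves(series=[{"tx":-20,"ty":-17,"tz":0,"rx":0,"ry":0,"rz":0},{"tx":-50,"ty":-41,"tz":2,"rx":0,"ry":0,"rz":0},{"tx":-85,"ty":-70,"tz":4,"rx":0,"ry":0,"rz":0},{"tx":-120,"ty":-99,"tz":6,"rx":0,"ry":0,"rz":0},{"tx":-150,"ty":-124,"tz":8,"rx":0,"ry":0,"rz":0},{"tx":-172,"ty":-142,"tz":10,"rx":0,"ry":0,"rz":0},{"tx":-183.4,"ty":-151.2,"tz":10.3,"rx":0,"ry":0,"rz":0},{"tx":-183.4,"ty":-151.2,"tz":10.3,"rx":0,"ry":0,"rz":0}])

```text
clock: 2.15
position: [615.8, 205.0, 220.8]
tcp_rot: [180.0, -0.0, -178.0]
contact_force: [-0.5, 0.0, -0.0]
opening: 0.939
finger_force: 0.0
```

```bash
python3 - <<'E'
from cell import r
import cv2
s=r.get_state();print(s["clock"],s["position"],s["tcp_rot"],s["opening"],r.pinch_z)
cv2.imwrite("pics/w1.png",r.get_image("wrist")["color"])
E
```

```text
2.15 [615.79086751 204.96751187 220.77235478] [ 1.79990855e+02 -3.10117829e-02 -1.78005994e+02] 0.9390535475018734 18.700000000000003
```

View pics/w1.png

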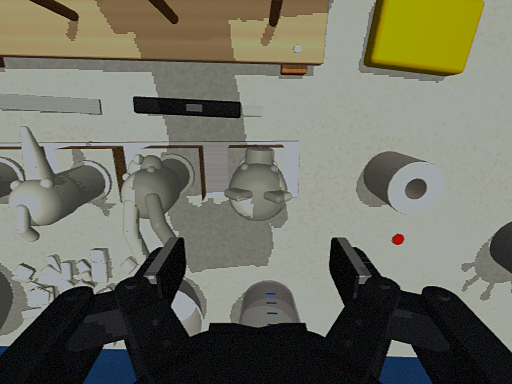

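The wrist view shows the pig at (258,190), centred between the fingers and with its snout straight up towards the robot. I'll descend on it.

>>> apply_moves(series=[{"tx":0,"ty":0,"tz":15,"rx":0,"ry":0,"rz":0},{"tx":0,"ty":0,"tz":37,"rx":0,"ry":0,"rz":0},{"tx":0,"ty":0,"tz":60,"rx":0,"ry":0,"rz":0},{"tx":0,"ty":0,"tz":82,"rx":0,"ry":0,"rz":0},{"tx":0,"ty":0,"tz":103,"rx":0,"ry":0,"rz":0},{"tx":0,"ty":0,"tz":120,"rx":0,"ry":0,"rz":0},{"tx":0,"ty":0,"tz":131,"rx":0,"ry":0,"rz":0},{"tx":0,"ty":0,"tz":131,"rx":0,"ry":0,"rz":0}])

```text
clock: 3.2
position: [615.6, 204.7, 89.3]
tcp_rot: [-180.0, -0.1, -178.0]
contact_force: [0.4, -0.1, 0.3]
opening: 0.94
finger_force: 0.0
```

>>> apply_moves(series=[{"tx":0,"ty":0,"tz":0,"rx":0,"ry":0,"rz":0},{"tx":0,"ty":0,"tz":0,"rx":0,"ry":0,"rz":0},{"tx":0,"ty":0,"tz":0,"rx":0,"ry":0,"rz":0},{"tx":0,"ty":0,"tz":0,"rx":0,"ry":0,"rz":0},{"tx":0,"ty":0,"tz":0,"rx":0,"ry":0,"rz":0},{"tx":0,"ty":0,"tz":0,"rx":0,"ry":0,"rz":0},{"tx":0,"ty":0,"tz":0,"rx":0,"ry":0,"rz":0},{"tx":0,"ty":0,"tz":0,"rx":0,"ry":0,"rz":0}], gripper=40, grip_force=35)

```text
clock: 4.2
position: [616.4, 204.7, 91.1]
tcp_rot: [180.0, 0.1, -178.0]
contact_force: [-1.4, 0.1, 5.2]
opening: 0.655
finger_force: 28.7
```

```bash
python3 - <<'E'
from cell import r
import cv2
s=r.get_state();print(s["clock"],s["position"],s["opening"],s["contact_force"])
cv2.imwrite("pics/s1.png",r.get_image("scene")["color"][120:340,120:440])
E
```

```text
4.2 [616.41878925 204.71034604  91.05174532] 0.6553719841143473 [-1.36602406  0.13572546  5.24728304]
```

View pics/s1.png

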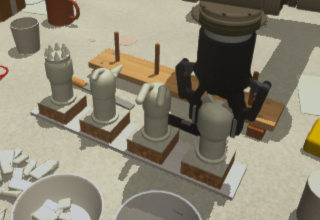

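The gripper closed at 55.9 mm, which matches the 56 mm cheeks. Now lift and carry.

>>> apply_moves(series=[{"tx":0,"ty":0,"tz":-8,"rx":0,"ry":0,"rz":0},{"tx":0,"ty":0,"tz":-22,"rx":0,"ry":0,"rz":0},{"tx":0,"ty":0,"tz":-40,"rx":0,"ry":0,"rz":0},{"tx":0,"ty":0,"tz":-60,"rx":0,"ry":0,"rz":0},{"tx":0,"ty":0,"tz":-78,"rx":0,"ry":0,"rz":0},{"tx":0,"ty":0,"tz":-92,"rx":0,"ry":0,"rz":0},{"tx":0,"ty":0,"tz":-100,"rx":0,"ry":0,"rz":0},{"tx":0,"ty":0,"tz":-100,"rx":0,"ry":0,"rz":0}])

```text
clock: 5.25
position: [616.0, 204.6, 190.4]
tcp_rot: [180.0, 0.0, -178.0]
contact_force: [0.1, -0.2, -1.7]
opening: 0.659
finger_force: 32.2
```

>>> apply_moves(series=[{"tx":12,"ty":1,"tz":0,"rx":0,"ry":0,"rz":0},{"tx":36,"ty":4,"tz":0,"rx":0,"ry":0,"rz":0},{"tx":66,"ty":7,"tz":0,"rx":0,"ry":0,"rz":0},{"tx":98,"ty":10,"tz":0,"rx":0,"ry":0,"rz":0},{"tx":128,"ty":13,"tz":0,"rx":0,"ry":0,"rz":0},{"tx":152,"ty":15,"tz":0,"rx":0,"ry":0,"rz":0},{"tx":163.5,"ty":16.5,"tz":0,"rx":0,"ry":0,"rz":0},{"tx":163.5,"ty":16.5,"tz":0,"rx":0,"ry":0,"rz":0}])

```text
clock: 6.25
position: [451.9, 215.4, 190.0]
tcp_rot: [-180.0, -0.0, -178.0]
contact_force: [0.6, 0.4, -0.0]
opening: 0.662
finger_force: 32.1
```

```bash
python3 - <<'E'
from cell import r
import cv2,numpy as np
s=r.get_state();print(s["clock"],s["position"],s["opening"],s["contact_force"])
a=r.get_image("scene")["color"][60:300,200:440];b=r.get_image("side")["color"][60:300,80:400]
cv2.imwrite("pics/s2.png",np.hstack([a,b]))
E
```

```text
6.25 [451.9047319  215.37902416 189.98822367] 0.6624704330242986 [ 0.6159127   0.41139826 -0.03951222]
```

View pics/s2.png

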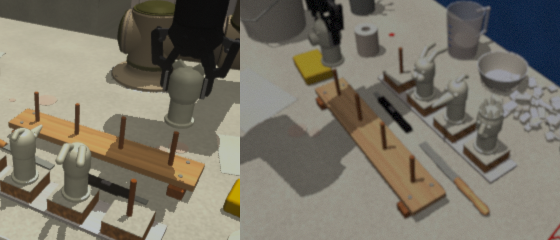

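The pig hangs upright above the leftmost peg in both views, so I'll lower it.

>>> apply_moves(series=[{"tx":0,"ty":0,"tz":9,"rx":0,"ry":0,"rz":0},{"tx":0,"ty":0,"tz":27,"rx":0,"ry":0,"rz":0},{"tx":0,"ty":0,"tz":47,"rx":0,"ry":0,"rz":0},{"tx":0,"ty":0,"tz":66,"rx":0,"ry":0,"rz":0},{"tx":0,"ty":0,"tz":82,"rx":0,"ry":0,"rz":0},{"tx":0,"ty":0,"tz":92,"rx":0,"ry":0,"rz":0},{"tx":0,"ty":0,"tz":97,"rx":0,"ry":0,"rz":0},{"tx":0,"ty":0,"tz":99,"rx":0,"ry":0,"rz":0}])

```text
clock: 7.35
position: [452.3, 215.4, 91.2]
tcp_rot: [180.0, 0.0, -178.0]
contact_force: [-1.7, 0.2, 10.9]
opening: 0.667
finger_force: 33.2
```

Contact at the right height, so it's seated. Release and rise.

>>> apply_moves(series=[{"tx":0,"ty":0,"tz":0,"rx":0,"ry":0,"rz":0},{"tx":0,"ty":0,"tz":0,"rx":0,"ry":0,"rz":0},{"tx":0,"ty":0,"tz":0,"rx":0,"ry":0,"rz":0},{"tx":0,"ty":0,"tz":0,"rx":0,"ry":0,"rz":0},{"tx":0,"ty":0,"tz":0,"rx":0,"ry":0,"rz":0},{"tx":0,"ty":0,"tz":0,"rx":0,"ry":0,"rz":0}], gripper=80)

```text
clock: 8.1
position: [452.0, 215.3, 91.0]
tcp_rot: [180.0, -0.0, -178.0]
contact_force: [0.4, 0.0, -0.7]
opening: 0.94
finger_force: 0.0
```

>>> apply_moves(series=[{"tx":0,"ty":0,"tz":-10,"rx":0,"ry":0,"rz":0},{"tx":0,"ty":0,"tz":-28,"rx":0,"ry":0,"rz":0},{"tx":0,"ty":0,"tz":-50,"rx":0,"ry":0,"rz":0},{"tx":0,"ty":0,"tz":-72,"rx":0,"ry":0,"rz":0},{"tx":0,"ty":0,"tz":-94,"rx":0,"ry":0,"rz":0},{"tx":0,"ty":0,"tz":-114,"rx":0,"ry":0,"rz":0},{"tx":0,"ty":0,"tz":-125,"rx":0,"ry":0,"rz":0},{"tx":0,"ty":0,"tz":-130,"rx":0,"ry":0,"rz":0}])

```text
clock: 9.1
position: [452.0, 215.3, 221.6]
tcp_rot: [180.0, 0.0, -178.0]
contact_force: [-0.7, -0.6, 0.1]
opening: 0.937
finger_force: 0.0
```

>>> apply_moves(series=[{"tx":-15,"ty":-11,"tz":0,"rx":0,"ry":0,"rz":-0.02},{"tx":-40,"ty":-29,"tz":0,"rx":0,"ry":0,"rz":-0.06},{"tx":-70,"ty":-51,"tz":0,"rx":0,"ry":0,"rz":-0.12},{"tx":-100,"ty":-73,"tz":0,"rx":0,"ry":0,"rz":-0.17},{"tx":-130,"ty":-95,"tz":0,"rx":0,"ry":0,"rz":-0.22},{"tx":-153,"ty":-112,"tz":0,"rx":0,"ry":0,"rz":-0.26},{"tx":-164.9,"ty":-120.1,"tz":0,"rx":0,"ry":0,"rz":-0.279},{"tx":-164.9,"ty":-120.1,"tz":0,"rx":0,"ry":0,"rz":-0.279}])

```text
clock: 10.1
position: [621.0, 100.9, 220.4]
tcp_rot: [180.0, -0.1, -162.1]
contact_force: [-1.0, -0.3, 0.2]
opening: 0.935
finger_force: 0.0
```

```bash
python3 - <<'E'
from cell import r
import cv2,numpy as np
s=r.get_state();print(s["clock"],s["position"],s["tcp_rot"],s["opening"],s["contact_force"])
a=r.get_image("side")["color"][60:260,110:360];b=r.get_image("wrist")["color"]
cv2.imwrite("pics/s3.png",np.hstack([cv2.resize(a,(375,300)),cv2.resize(b,(400,300))]))
E
```

```text
10.1 [621.03515143 100.92429177 220.37206117] [ 1.79970867e+02 -5.89354009e-02 -1.62050329e+02] 0.9349122803115172 [-0.97203485 -0.26386061  0.17104654]
```

View pics/s3.png

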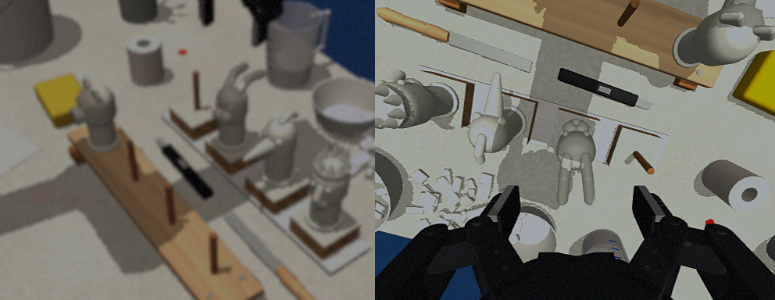

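The pig sits right down on its peg. In the wrist view the rabbit is centred at about (576,150), with its ears along the tool axis.

>>> apply_moves(series=[{"tx":0,"ty":0,"tz":15,"rx":0,"ry":0,"rz":0},{"tx":0,"ty":0,"tz":37,"rx":0,"ry":0,"rz":0},{"tx":0,"ty":0,"tz":60,"rx":0,"ry":0,"rz":0},{"tx":0,"ty":0,"tz":82,"rx":0,"ry":0,"rz":0},{"tx":0,"ty":0,"tz":103,"rx":0,"ry":0,"rz":0},{"tx":0,"ty":0,"tz":120,"rx":0,"ry":0,"rz":0},{"tx":0,"ty":0,"tz":130,"rx":0,"ry":0,"rz":0},{"tx":0,"ty":0,"tz":130,"rx":0,"ry":0,"rz":0}])

```text
clock: 11.2
position: [620.4, 101.3, 90.3]
tcp_rot: [180.0, -0.1, -162.0]
contact_force: [-0.5, -0.8, 0.1]
opening: 0.935
finger_force: 0.0
```

>>> apply_moves(series=[{"tx":0,"ty":0,"tz":0,"rx":0,"ry":0,"rz":0},{"tx":0,"ty":0,"tz":0,"rx":0,"ry":0,"rz":0},{"tx":0,"ty":0,"tz":0,"rx":0,"ry":0,"rz":0},{"tx":0,"ty":0,"tz":0,"rx":0,"ry":0,"rz":0},{"tx":0,"ty":0,"tz":0,"rx":0,"ry":0,"rz":0},{"tx":0,"ty":0,"tz":0,"rx":0,"ry":0,"rz":0},{"tx":0,"ty":0,"tz":0,"rx":0,"ry":0,"rz":0},{"tx":0,"ty":0,"tz":0,"rx":0,"ry":0,"rz":0}], gripper=32)

```text
clock: 12.2
position: [621.3, 101.2, 91.8]
tcp_rot: [-180.0, 0.1, -162.0]
contact_force: [-0.8, 0.7, 5.2]
opening: 0.559
finger_force: 36.7
```

>>> apply_moves(series=[{"tx":0,"ty":0,"tz":-8,"rx":0,"ry":0,"rz":0},{"tx":0,"ty":0,"tz":-22,"rx":0,"ry":0,"rz":0},{"tx":0,"ty":0,"tz":-40,"rx":0,"ry":0,"rz":0},{"tx":0,"ty":0,"tz":-60,"rx":0,"ry":0,"rz":0},{"tx":0,"ty":0,"tz":-78,"rx":0,"ry":0,"rz":0},{"tx":0,"ty":0,"tz":-92,"rx":0,"ry":0,"rz":0},{"tx":0,"ty":0,"tz":-100,"rx":0,"ry":0,"rz":0},{"tx":0,"ty":0,"tz":-100,"rx":0,"ry":0,"rz":0}])

```text
clock: 13.2
position: [621.1, 101.1, 191.4]
tcp_rot: [-180.0, 0.0, -162.0]
contact_force: [0.0, 0.6, -0.7]
opening: 0.556
finger_force: 36.2
```

Opening 47.6 mm, which matches the rabbit's 48 mm. Carry to peg 2.

>>> apply_moves(series=[{"tx":12,"ty":5,"tz":0,"rx":0,"ry":0,"rz":0},{"tx":34,"ty":13,"tz":0,"rx":0,"ry":0,"rz":0},{"tx":64,"ty":25,"tz":0,"rx":0,"ry":0,"rz":0},{"tx":94,"ty":36,"tz":0,"rx":0,"ry":0,"rz":0},{"tx":124,"ty":48,"tz":0,"rx":0,"ry":0,"rz":0},{"tx":146,"ty":56,"tz":0,"rx":0,"ry":0,"rz":0},{"tx":156.9,"ty":60.7,"tz":0,"rx":0,"ry":0,"rz":0},{"tx":156.9,"ty":60.7,"tz":0,"rx":0,"ry":0,"rz":0}])

```text
clock: 14.2
position: [452.9, 110.4, 191.0]
tcp_rot: [180.0, -0.0, -162.0]
contact_force: [0.2, 0.3, -0.5]
opening: 0.556
finger_force: 36.2
```

```bash
python3 - <<'E'
from cell import r
import cv2,numpy as np
s=r.get_state();print(s["clock"],s["position"],s["opening"],s["contact_force"])
a=r.get_image("scene")["color"][60:300,200:440];b=r.get_image("side")["color"][60:300,80:400]
cv2.imwrite("pics/s4.png",np.hstack([a,b]))
E
```

```text
14.2 [452.92552193 110.39081397 190.98199155] 0.5563742447527482 [ 0.2073612   0.32261381 -0.46817978]
```

View pics/s4.png

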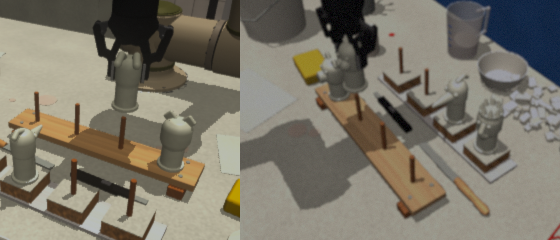

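The rabbit hangs upright over peg 2 and the pig is still seated. Lower, release, rise, then go to the bird.

>>> apply_moves(series=[{"tx":0,"ty":0,"tz":9,"rx":0,"ry":0,"rz":0},{"tx":0,"ty":0,"tz":27,"rx":0,"ry":0,"rz":0},{"tx":0,"ty":0,"tz":47,"rx":0,"ry":0,"rz":0},{"tx":0,"ty":0,"tz":66,"rx":0,"ry":0,"rz":0},{"tx":0,"ty":0,"tz":82,"rx":0,"ry":0,"rz":0},{"tx":0,"ty":0,"tz":92,"rx":0,"ry":0,"rz":0},{"tx":0,"ty":0,"tz":97,"rx":0,"ry":0,"rz":0},{"tx":0,"ty":0,"tz":98.5,"rx":0,"ry":0,"rz":0}])

```text
clock: 15.3
position: [453.2, 110.3, 92.4]
tcp_rot: [-180.0, 0.0, -162.0]
contact_force: [0.2, 0.3, -0.8]
opening: 0.557
finger_force: 36.2
```

>>> apply_moves(series=[{"tx":0,"ty":0,"tz":0.7,"rx":0,"ry":0,"rz":0},{"tx":0,"ty":0,"tz":1.4,"rx":0,"ry":0,"rz":0},{"tx":0,"ty":0,"tz":1.4,"rx":0,"ry":0,"rz":0}])

```text
clock: 15.68
position: [453.3, 110.4, 91.8]
tcp_rot: [-180.0, 0.1, -162.0]
contact_force: [-0.9, -0.5, 5.7]
opening: 0.557
finger_force: 36.8
```

>>> apply_moves(series=[{"tx":0,"ty":0,"tz":0,"rx":0,"ry":0,"rz":0},{"tx":0,"ty":0,"tz":0,"rx":0,"ry":0,"rz":0},{"tx":0,"ty":0,"tz":0,"rx":0,"ry":0,"rz":0},{"tx":0,"ty":0,"tz":0,"rx":0,"ry":0,"rz":0},{"tx":0,"ty":0,"tz":0,"rx":0,"ry":0,"rz":0},{"tx":0,"ty":0,"tz":0,"rx":0,"ry":0,"rz":0}], gripper=78)

```text
clock: 16.42
position: [453.1, 110.3, 91.1]
tcp_rot: [-180.0, 0.0, -162.0]
contact_force: [0.3, -0.8, -0.5]
opening: 0.914
finger_force: 0.0
```

>>> apply_moves(series=[{"tx":0,"ty":0,"tz":-10,"rx":0,"ry":0,"rz":0},{"tx":0,"ty":0,"tz":-28,"rx":0,"ry":0,"rz":0},{"tx":0,"ty":0,"tz":-50,"rx":0,"ry":0,"rz":0},{"tx":0,"ty":0,"tz":-72,"rx":0,"ry":0,"rz":0},{"tx":0,"ty":0,"tz":-94,"rx":0,"ry":0,"rz":0},{"tx":0,"ty":0,"tz":-114,"rx":0,"ry":0,"rz":0},{"tx":0,"ty":0,"tz":-125,"rx":0,"ry":0,"rz":0},{"tx":0,"ty":0,"tz":-130,"rx":0,"ry":0,"rz":0}])

```text
clock: 17.42
position: [453.0, 110.4, 221.6]
tcp_rot: [-180.0, 0.0, -162.0]
contact_force: [-0.8, -0.4, -0.2]
opening: 0.915
finger_force: 0.0
```

>>> apply_moves(series=[{"tx":-10,"ty":-12,"tz":0,"rx":0,"ry":0,"rz":0.01},{"tx":-30,"ty":-36,"tz":0,"rx":0,"ry":0,"rz":0.04},{"tx":-55,"ty":-66,"tz":0,"rx":0,"ry":0,"rz":0.07},{"tx":-82,"ty":-99,"tz":0,"rx":0,"ry":0,"rz":0.1},{"tx":-108,"ty":-130,"tz":0,"rx":0,"ry":0,"rz":0.14},{"tx":-127,"ty":-153,"tz":0,"rx":0,"ry":0,"rz":0.16},{"tx":-136.1,"ty":-163.6,"tz":0,"rx":0,"ry":0,"rz":0.175},{"tx":-136.1,"ty":-163.6,"tz":0,"rx":0,"ry":0,"rz":0.175}])

```text
clock: 18.42
position: [633.7, -4.3, 219.5]
tcp_rot: [180.0, -0.1, -172.1]
contact_force: [0.2, -0.6, -0.0]
opening: 0.913
finger_force: 0.0
```

```bash
python3 - <<'E'
from cell import r
import cv2,numpy as np
s=r.get_state();print(s["clock"],s["position"],s["tcp_rot"],s["opening"],s["contact_force"])
a=r.get_image("side")["color"][60:260,110:360];b=r.get_image("wrist")["color"]
cv2.imwrite("pics/s5.png",np.hstack([cv2.resize(a,(375,300)),cv2.resize(b,(400,300))]))
E
```

```text
18.425 [633.680416    -4.33816298 219.4550344 ] [ 1.79968563e+02 -1.11029462e-01 -1.72097827e+02] 0.9131303613198324 [ 0.18498695 -0.63090884 -0.04106356]
```

View pics/s5.png

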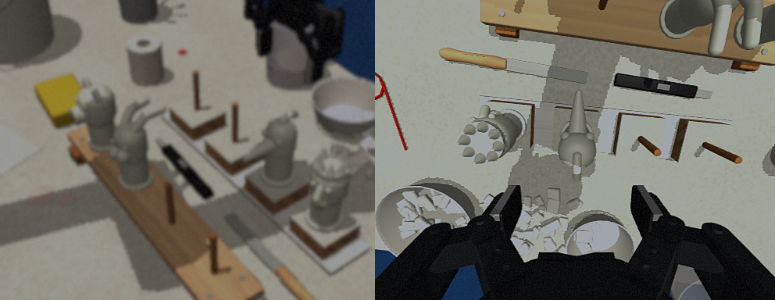

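The pig and rabbit are seated upright. The bird is centred at (577,145) between the fingers, with its beak along the tool axis.

>>> apply_moves(series=[{"tx":0,"ty":0,"tz":15,"rx":0,"ry":0,"rz":0},{"tx":0,"ty":0,"tz":37,"rx":0,"ry":0,"rz":0},{"tx":0,"ty":0,"tz":60,"rx":0,"ry":0,"rz":0},{"tx":0,"ty":0,"tz":82,"rx":0,"ry":0,"rz":0},{"tx":0,"ty":0,"tz":103,"rx":0,"ry":0,"rz":0},{"tx":0,"ty":0,"tz":120,"rx":0,"ry":0,"rz":0},{"tx":0,"ty":0,"tz":130,"rx":0,"ry":0,"rz":0},{"tx":0,"ty":0,"tz":130,"rx":0,"ry":0,"rz":0}])

```text
clock: 19.52
position: [632.5, -3.0, 90.4]
tcp_rot: [180.0, -0.1, -172.0]
contact_force: [-0.4, 0.2, 0.8]
opening: 0.909
finger_force: 0.0
```

>>> apply_moves(series=[{"tx":0,"ty":0,"tz":0,"rx":0,"ry":0,"rz":0},{"tx":0,"ty":0,"tz":0,"rx":0,"ry":0,"rz":0},{"tx":0,"ty":0,"tz":0,"rx":0,"ry":0,"rz":0},{"tx":0,"ty":0,"tz":0,"rx":0,"ry":0,"rz":0},{"tx":0,"ty":0,"tz":0,"rx":0,"ry":0,"rz":0},{"tx":0,"ty":0,"tz":0,"rx":0,"ry":0,"rz":0},{"tx":0,"ty":0,"tz":0,"rx":0,"ry":0,"rz":0},{"tx":0,"ty":0,"tz":0,"rx":0,"ry":0,"rz":0}], gripper=30)

```text
clock: 20.52
position: [633.4, -3.2, 91.9]
tcp_rot: [-180.0, 0.1, -172.0]
contact_force: [-0.5, 1.6, 5.7]
opening: 0.535
finger_force: 36.3
```

>>> apply_moves(series=[{"tx":0,"ty":0,"tz":-8,"rx":0,"ry":0,"rz":0},{"tx":0,"ty":0,"tz":-22,"rx":0,"ry":0,"rz":0},{"tx":0,"ty":0,"tz":-40,"rx":0,"ry":0,"rz":0},{"tx":0,"ty":0,"tz":-60,"rx":0,"ry":0,"rz":0},{"tx":0,"ty":0,"tz":-78,"rx":0,"ry":0,"rz":0},{"tx":0,"ty":0,"tz":-92,"rx":0,"ry":0,"rz":0},{"tx":0,"ty":0,"tz":-100,"rx":0,"ry":0,"rz":0},{"tx":0,"ty":0,"tz":-100,"rx":0,"ry":0,"rz":0}])

```text
clock: 21.52
position: [633.1, -3.2, 191.5]
tcp_rot: [-180.0, 0.0, -172.0]
contact_force: [-0.4, 0.0, -1.2]
opening: 0.533
finger_force: 36.0
```

>>> apply_moves(series=[{"tx":13,"ty":2,"tz":0,"rx":0,"ry":0,"rz":0},{"tx":39,"ty":7,"tz":0,"rx":0,"ry":0,"rz":0},{"tx":72,"ty":14,"tz":0,"rx":0,"ry":0,"rz":0},{"tx":106,"ty":20,"tz":0,"rx":0,"ry":0,"rz":0},{"tx":139,"ty":26,"tz":0,"rx":0,"ry":0,"rz":0},{"tx":164,"ty":31,"tz":0,"rx":0,"ry":0,"rz":0},{"tx":176,"ty":33.6,"tz":0,"rx":0,"ry":0,"rz":0},{"tx":176,"ty":33.6,"tz":0,"rx":0,"ry":0,"rz":0}])

```text
clock: 22.52
position: [454.0, 5.6, 191.1]
tcp_rot: [180.0, 0.0, -172.0]
contact_force: [0.1, 0.1, -1.3]
opening: 0.532
finger_force: 36.0
```

```bash
python3 - <<'E'
from cell import r
import cv2,numpy as np
a=r.get_image("scene")["color"][60:300,200:440];b=r.get_image("side")["color"][60:300,80:400]
cv2.imwrite("pics/s6.png",np.hstack([a,b]))
E
```

```text
(no output)
```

View pics/s6.png

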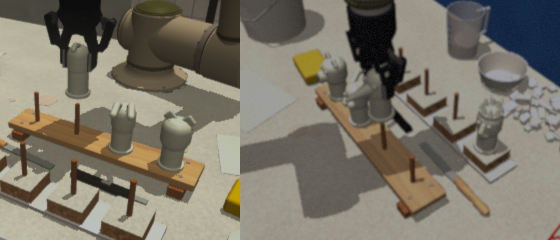

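The bird hangs upright above peg 3. Lower it.

>>> apply_moves(series=[{"tx":0,"ty":0,"tz":9,"rx":0,"ry":0,"rz":0},{"tx":0,"ty":0,"tz":27,"rx":0,"ry":0,"rz":0},{"tx":0,"ty":0,"tz":47,"rx":0,"ry":0,"rz":0},{"tx":0,"ty":0,"tz":66,"rx":0,"ry":0,"rz":0},{"tx":0,"ty":0,"tz":82,"rx":0,"ry":0,"rz":0},{"tx":0,"ty":0,"tz":92,"rx":0,"ry":0,"rz":0},{"tx":0,"ty":0,"tz":97,"rx":0,"ry":0,"rz":0},{"tx":0,"ty":0,"tz":98.5,"rx":0,"ry":0,"rz":0}])

```text
clock: 23.62
position: [454.2, 5.6, 92.5]
tcp_rot: [-180.0, 0.0, -172.0]
contact_force: [-1.0, 1.0, -1.2]
opening: 0.534
finger_force: 36.0
```

>>> apply_moves(series=[{"tx":0,"ty":0,"tz":0.7,"rx":0,"ry":0,"rz":0},{"tx":0,"ty":0,"tz":1.4,"rx":0,"ry":0,"rz":0},{"tx":0,"ty":0,"tz":1.4,"rx":0,"ry":0,"rz":0}])

```text
clock: 24.0
position: [454.3, 5.6, 91.9]
tcp_rot: [-180.0, 0.1, -172.0]
contact_force: [-0.6, 0.1, 4.9]
opening: 0.536
finger_force: 36.6
```

>>> apply_moves(series=[{"tx":0,"ty":0,"tz":0,"rx":0,"ry":0,"rz":0},{"tx":0,"ty":0,"tz":0,"rx":0,"ry":0,"rz":0},{"tx":0,"ty":0,"tz":0,"rx":0,"ry":0,"rz":0},{"tx":0,"ty":0,"tz":0,"rx":0,"ry":0,"rz":0},{"tx":0,"ty":0,"tz":0,"rx":0,"ry":0,"rz":0},{"tx":0,"ty":0,"tz":0,"rx":0,"ry":0,"rz":0}], gripper=78)

```text
clock: 24.75
position: [454.1, 5.6, 91.2]
tcp_rot: [180.0, -0.0, -172.0]
contact_force: [0.7, 0.3, 0.3]
opening: 0.912
finger_force: 0.0
```

>>> apply_moves(series=[{"tx":0,"ty":0,"tz":-10,"rx":0,"ry":0,"rz":0},{"tx":0,"ty":0,"tz":-28,"rx":0,"ry":0,"rz":0},{"tx":0,"ty":0,"tz":-50,"rx":0,"ry":0,"rz":0},{"tx":0,"ty":0,"tz":-72,"rx":0,"ry":0,"rz":0},{"tx":0,"ty":0,"tz":-94,"rx":0,"ry":0,"rz":0},{"tx":0,"ty":0,"tz":-114,"rx":0,"ry":0,"rz":0},{"tx":0,"ty":0,"tz":-125,"rx":0,"ry":0,"rz":0},{"tx":0,"ty":0,"tz":-130,"rx":0,"ry":0,"rz":0}])

```text
clock: 25.75
position: [454.0, 5.7, 221.7]
tcp_rot: [-180.0, 0.0, -172.0]
contact_force: [-0.9, -0.4, 0.1]
opening: 0.915
finger_force: 0.0
```

>>> apply_moves(series=[{"tx":-12,"ty":-10,"tz":0,"rx":0,"ry":0,"rz":-0.01},{"tx":-36,"ty":-31,"tz":0,"rx":0,"ry":0,"rz":-0.04},{"tx":-65,"ty":-56,"tz":0,"rx":0,"ry":0,"rz":-0.08},{"tx":-97,"ty":-83,"tz":0,"rx":0,"ry":0,"rz":-0.12},{"tx":-127,"ty":-109,"tz":0,"rx":0,"ry":0,"rz":-0.15},{"tx":-150,"ty":-128,"tz":0,"rx":0,"ry":0,"rz":-0.18},{"tx":-160.7,"ty":-137.7,"tz":0,"rx":0,"ry":0,"rz":-0.192},{"tx":-160.7,"ty":-137.7,"tz":0,"rx":0,"ry":0,"rz":-0.192}])

```text
clock: 26.75
position: [633.0, -109.4, 219.4]
tcp_rot: [179.9, -0.1, -161.1]
contact_force: [0.2, 0.1, 0.7]
opening: 0.914
finger_force: 0.0
```

```bash
python3 - <<'E'
from cell import r
import cv2,numpy as np
a=r.get_image("side")["color"][60:260,110:360];b=r.get_image("wrist")["color"]
cv2.imwrite("pics/s7.png",np.hstack([cv2.resize(a,(375,300)),cv2.resize(b,(400,300))]))
E
```

```text
(no output)
```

View pics/s7.png

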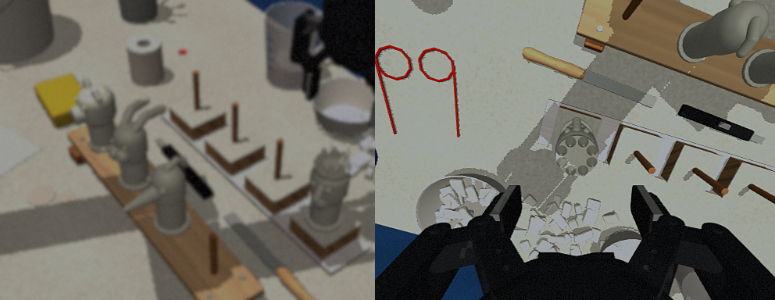

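Three heads are seated. The king is centred at (577,147), with its nose along the tool axis.

>>> apply_moves(series=[{"tx":0,"ty":0,"tz":15,"rx":0,"ry":0,"rz":0},{"tx":0,"ty":0,"tz":37,"rx":0,"ry":0,"rz":0},{"tx":0,"ty":0,"tz":60,"rx":0,"ry":0,"rz":0},{"tx":0,"ty":0,"tz":82,"rx":0,"ry":0,"rz":0},{"tx":0,"ty":0,"tz":103,"rx":0,"ry":0,"rz":0},{"tx":0,"ty":0,"tz":120,"rx":0,"ry":0,"rz":0},{"tx":0,"ty":0,"tz":130,"rx":0,"ry":0,"rz":0},{"tx":0,"ty":0,"tz":130,"rx":0,"ry":0,"rz":0}])

```text
clock: 27.85
position: [632.1, -108.3, 90.7]
tcp_rot: [180.0, -0.0, -161.0]
contact_force: [1.1, -0.6, 0.7]
opening: 0.914
finger_force: 0.0
```

>>> apply_moves(series=[{"tx":0,"ty":0,"tz":0,"rx":0,"ry":0,"rz":0},{"tx":0,"ty":0,"tz":0,"rx":0,"ry":0,"rz":0},{"tx":0,"ty":0,"tz":0,"rx":0,"ry":0,"rz":0},{"tx":0,"ty":0,"tz":0,"rx":0,"ry":0,"rz":0},{"tx":0,"ty":0,"tz":0,"rx":0,"ry":0,"rz":0},{"tx":0,"ty":0,"tz":0,"rx":0,"ry":0,"rz":0},{"tx":0,"ty":0,"tz":0,"rx":0,"ry":0,"rz":0},{"tx":0,"ty":0,"tz":0,"rx":0,"ry":0,"rz":0}], gripper=36)

```text
clock: 28.85
position: [632.7, -108.5, 92.1]
tcp_rot: [-179.9, 0.1, -161.0]
contact_force: [-0.9, 1.9, 5.9]
opening: 0.608
finger_force: 37.2
```

>>> apply_moves(series=[{"tx":0,"ty":0,"tz":-8,"rx":0,"ry":0,"rz":0},{"tx":0,"ty":0,"tz":-22,"rx":0,"ry":0,"rz":0},{"tx":0,"ty":0,"tz":-40,"rx":0,"ry":0,"rz":0},{"tx":0,"ty":0,"tz":-60,"rx":0,"ry":0,"rz":0},{"tx":0,"ty":0,"tz":-78,"rx":0,"ry":0,"rz":0},{"tx":0,"ty":0,"tz":-92,"rx":0,"ry":0,"rz":0},{"tx":0,"ty":0,"tz":-100,"rx":0,"ry":0,"rz":0},{"tx":0,"ty":0,"tz":-100,"rx":0,"ry":0,"rz":0}])

```text
clock: 29.85
position: [632.4, -108.5, 191.6]
tcp_rot: [-180.0, 0.0, -161.0]
contact_force: [-0.3, 0.1, -2.2]
opening: 0.603
finger_force: 36.7
```

>>> apply_moves(series=[{"tx":12,"ty":5,"tz":0,"rx":0,"ry":0,"rz":0},{"tx":36,"ty":14,"tz":0,"rx":0,"ry":0,"rz":0},{"tx":66,"ty":27,"tz":0,"rx":0,"ry":0,"rz":0},{"tx":99,"ty":40,"tz":0,"rx":0,"ry":0,"rz":0},{"tx":130,"ty":52,"tz":0,"rx":0,"ry":0,"rz":0},{"tx":153,"ty":62,"tz":0,"rx":0,"ry":0,"rz":0},{"tx":164.5,"ty":66.2,"tz":0,"rx":0,"ry":0,"rz":0},{"tx":164.5,"ty":66.2,"tz":0,"rx":0,"ry":0,"rz":0}])

```text
clock: 30.85
position: [455.2, -99.4, 191.2]
tcp_rot: [180.0, 0.0, -161.0]
contact_force: [0.2, 0.6, 0.0]
opening: 0.604
finger_force: 36.7
```

```bash
python3 - <<'E'
from cell import r
import cv2,numpy as np
a=r.get_image("scene")["color"][60:300,200:440];b=r.get_image("side")["color"][60:300,80:400]
cv2.imwrite("pics/s8.png",np.hstack([a,b]))
E
```

```text
(no output)
```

View pics/s8.png

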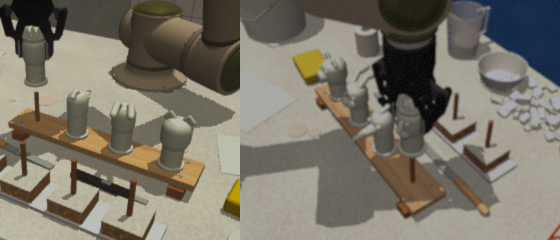

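The king is above the last peg and the other three are seated.

>>> apply_moves(series=[{"tx":0,"ty":0,"tz":9,"rx":0,"ry":0,"rz":0},{"tx":0,"ty":0,"tz":27,"rx":0,"ry":0,"rz":0},{"tx":0,"ty":0,"tz":47,"rx":0,"ry":0,"rz":0},{"tx":0,"ty":0,"tz":66,"rx":0,"ry":0,"rz":0},{"tx":0,"ty":0,"tz":82,"rx":0,"ry":0,"rz":0},{"tx":0,"ty":0,"tz":92,"rx":0,"ry":0,"rz":0},{"tx":0,"ty":0,"tz":97,"rx":0,"ry":0,"rz":0},{"tx":0,"ty":0,"tz":98.5,"rx":0,"ry":0,"rz":0}])

```text
clock: 31.95
position: [455.4, -99.4, 92.6]
tcp_rot: [-180.0, -0.0, -161.0]
contact_force: [0.9, 0.1, -0.8]
opening: 0.609
finger_force: 36.7
```

>>> apply_moves(series=[{"tx":0,"ty":0,"tz":0.7,"rx":0,"ry":0,"rz":0},{"tx":0,"ty":0,"tz":1.4,"rx":0,"ry":0,"rz":0},{"tx":0,"ty":0,"tz":1.4,"rx":0,"ry":0,"rz":0}])

```text
clock: 32.33
position: [455.5, -99.4, 92.1]
tcp_rot: [-179.9, 0.1, -161.0]
contact_force: [-1.8, 1.1, 4.6]
opening: 0.602
finger_force: 37.4
```

>>> apply_moves(series=[{"tx":0,"ty":0,"tz":0,"rx":0,"ry":0,"rz":0},{"tx":0,"ty":0,"tz":0,"rx":0,"ry":0,"rz":0},{"tx":0,"ty":0,"tz":0,"rx":0,"ry":0,"rz":0},{"tx":0,"ty":0,"tz":0,"rx":0,"ry":0,"rz":0},{"tx":0,"ty":0,"tz":0,"rx":0,"ry":0,"rz":0},{"tx":0,"ty":0,"tz":0,"rx":0,"ry":0,"rz":0}], gripper=80)

```text
clock: 33.08
position: [455.3, -99.3, 91.3]
tcp_rot: [-180.0, -0.0, -161.0]
contact_force: [0.4, 0.6, -0.0]
opening: 0.933
finger_force: 0.0
```

>>> apply_moves(series=[{"tx":0,"ty":0,"tz":-10,"rx":0,"ry":0,"rz":0},{"tx":0,"ty":0,"tz":-30,"rx":0,"ry":0,"rz":0},{"tx":0,"ty":0,"tz":-55,"rx":0,"ry":0,"rz":0},{"tx":0,"ty":0,"tz":-80,"rx":0,"ry":0,"rz":0},{"tx":0,"ty":0,"tz":-105,"rx":0,"ry":0,"rz":0},{"tx":0,"ty":0,"tz":-130,"rx":0,"ry":0,"rz":0},{"tx":0,"ty":0,"tz":-150,"rx":0,"ry":0,"rz":0},{"tx":0,"ty":0,"tz":-160,"rx":0,"ry":0,"rz":0}])

```text
clock: 34.08
position: [455.3, -99.3, 252.8]
tcp_rot: [-179.9, 0.1, -161.0]
contact_force: [-0.2, 0.4, 0.0]
opening: 0.936
finger_force: 0.0
```

```bash
python3 - <<'E'
from cell import r
import cv2,numpy as np
from h import cloud
for n in("scene","side"):
    P=cloud(r.get_image(n)).reshape(-1,3)
    for x,y in((452,215),(453,110),(454,5.5),(455,-99.5)):
        q=P[(np.hypot(P[:,0]-x,P[:,1]-y)<24)&(P[:,2]<185)];print(n,y,len(q),q[:,2].max().round(1))
a=r.get_image("scene")["color"][60:300,160:440];b=r.get_image("side")["color"][60:300,80:400]
cv2.imwrite("pics/s9.png",np.hstack([a,b]))
E
```

```text
scene 215 813 152.3
scene 110 593 154.1
scene 5.5 770 151.4
scene -99.5 571 157.7
side 215 454 151.3
side 110 776 155.1
side 5.5 882 150.9
side -99.5 821 155.3
```

View pics/s9.png

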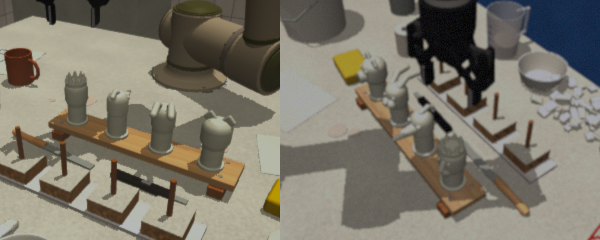

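All four heads stand upright with their necks down on the board. Their top heights match seated heads (board 38 mm plus 114–120 mm), the order is right, and the gripper is clear.

```bash
python3 -c "
from cell import r
print(r.sign_off())"
```

```text
the job is handed in; nothing more can be done
None
```

All four heads are on the drying rack, necks right down over the pegs, in their original left-to-right order (pig, rabbit, bird, king), and the job was handed in at about 34 s with the gripper clear.

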